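# Line up the sample jars with a straightedge

## Task

Pick up the aluminium straightedge by its black rib and, with its long graduated edge, push the three blue-capped jars on the dark mat into one straight row; touch the jars with the straightedge only. Finish with the straightedge let go, lying flat on the bench with that edge up against all three jars, and the jars upright.

Things in the scene. Friction and masses are not known exactly. Their poses are not given: they have to be found in the camera images.
- straightedge_grip (a point): Aluminium straightedge lying flat on the bench (height 0), left or right of the mat: plate 100 x 300 x 10 mm, 320 g, with an upright black grip rib 16 mm thick (x), 100 mm long (y), top 56 mm above the bench. This point: middle of the rib, 36 mm above the underside. x points to the graduated working edge, 70 mm away (plain rear edge 30 mm behind); y along the edge, 150 mm either way; z up.
- jar_a_mid (a point): A blue-capped clear glass sample jar, 40 mm diameter, 60 mm tall, 60 to 130 g, standing on the bench at height 0. This point: its centre, 30 mm above its underside; z is its upright axis. The three are alike and their order varies. One amber jar of the same size with an orange cap stands at least 60 mm beyond them and is not part of the row.
- jar_b_mid (a point): Another blue-capped clear glass sample jar, 40 mm diameter, 60 mm tall, 60 to 130 g, standing on the bench at height 0. This point: its centre, 30 mm above its underside; z is its upright axis. The three are alike and their order varies. One amber jar of the same size with an orange cap stands at least 60 mm beyond them and is not part of the row.
- jar_c_mid (a point): The third blue-capped clear glass sample jar, 40 mm diameter, 60 mm tall, 60 to 130 g, standing on the bench at height 0. This point: its centre, 30 mm above its underside; z is its upright axis. The three are alike and their order varies. One amber jar of the same size with an orange cap stands at least 60 mm beyond them and is not part of the row.
Not all that is in view belongs to the job. Leave any turquoise look-alike of the part that bears jar_a_mid alone. What is shaped like the part that bears jar_b_mid but pink or yellow is not meant.

How it is judged:
By the outcome, as a careful person would: the job done as asked, in the order asked, and still so for the second after the job is handed in, with the robot touching nothing.
It also fails if it takes over 45 s, if anything falls off the work surface, if the arm or the gripper's body presses on something with over 40 N, if the wrist force passes 120 N, or if a joint passes its speed limit or range.

## Robot

A 6-joint arm with a two-finger parallel gripper is mounted at the origin on the work surface. World frame = base frame: x ahead of the robot, y to its left, z up, the work surface at z = 0. Lengths are in m, angles in rad, forces in N, time in s.
With the tool pointing down it reaches from about 0.35 to 0.775 m from the base axis. Payload 5.5 kg.
Tool frame: the origin (TCP) lies at the very end of the fingers, on their centre line; the grasp point (between the pads) lies 19 mm behind it; z points along the fingers, y is the direction in which the jaws open and shut (so a half turn about z gives the same grasp; the last joint's range is limited). The gripper opens to 85 mm and grips with 20 to 120 N. Pads are 22 mm wide; open, the fingers measure 114 mm over their backs; the gripper's body (76 mm by 85 mm) begins 54 mm behind the grasp point. The pads swing forward as they close: fully open they stand 13 mm farther back than shut.
Start: joints at [1.2, 0.313, 0.046, 1.304, 0, 1.431], TCP at [0.132, 0.56, 0.231] pointing down, gripper open.
Joint ranges: [-2.76, 2.76], [-0.86, 1.69], [-1.03, 1.26], [-2.2, 2.34], [-1.47, 1.5], [-3.14, 3.14]. Speed limits (rad/s): [2.57, 2.57, 3.14, 3.14, 3.14, 3.14].

## Interface

Orientations are given as a unit quaternion [w, x, y, z].
In Python, from workcell import get_state, read_camera, hand_in, find_in, silhouettes gives the robot as it stands. The module is installed in compiled form; this text tells all that it offers.
- The arm moves only by the tool send_rows, never from a script. Its argument "deltas" is a list that holds one entry, the list of rows, each a list of 6 numbers: the shift along the world's x, y, z in cm, then the turn, a rotation vector about the world's x, y, z in degrees. In form: [[[dx, dy, dz, wx, wy, wz], ...]]. A call has 1 to 12 rows; each row is the pose to reach, as a shift and turn from the pose commanded when the call began; what a row does not reach only later rows make up. A row lasts 1/10 s, in which the tool goes at most 50 mm and 8.59 degrees, less where a joint would pass 70% of its speed; a pose out of reach is approached as far as the arm can. A call with a gripper value outside its range is refused whole. "jaw" is the opening, from -1 (shut) to 1 (fully open), so that 0 is half open, set as the call begins (left out, the last holds). The fingers move at their own pace and stop on an object; "force" is the grip in N (left out, the last holds). Time passes only in rows, so rows that repeat a pose let the fingers close. It gives the time, the measured TCP pose, the force and the opening at its end, in the units of the state.
- get_state(): the state, without advancing time (a new reading comes with each control period).
- read_camera(name): name is "scene" or "top" or "wrist"; returns a dict with "img" (480x640x3 uint8, red, green, blue), "z_map" (480x640 float32, m along the optical axis (not along the pixel's ray), 0 where there is no reading), "vfov" (degrees; the focal length in pixels is half the picture's height over the tangent of half this angle, whatever the lens; pixels are square), "cx", "cy" (the principal point, pixels), "R" (3x3) and "t" (3): a world point X has camera coordinates R X + t; the wrist camera has in their place "hand_eye" (4x4, takes a point from camera to tool coordinates, whose origin is the TCP and whose axes are the flange's). Camera axes: x right, y down, z forward; pixel columns grow to the right and rows downward; lengths in m; the calibration is good to about 2 mm. A picture is of the moment at which its call begins: read the wrist's pose just before it.
- hand_in(): hands the job in, once; it reports no verdict.
Trained networks look in a picture, given as the dict that the camera call returned (one of the last four; its "shot" number tells which), for a name from the list of things; names that differ only in an ending like _2 or _b are one class to them, and where a whole thing is asked for, a point or a joint stands for the part that bears it (a point fixed in the world has none). Each returns a list of dicts, best first, with "conf" (0 to 1); they miss things now and then, are a little off and sometimes report something else, mostly with a low value. They report only what shows in the picture. A call takes as long as a camera call. They do not tell look-alikes from the thing itself.
- find_in(picture, thing): "box" ([centre column, centre row, width, height] in pixels, round what is visible of it).
- silhouettes(picture, thing): "mask" (480x640 bool, what is visible of it) and "box" ([centre column, centre row, width, height] in pixels, round what is visible of it).
The state is a dict: "clock": time; "joint_pos": joint angles; "qvel": joint speeds; "tau": joint torques, N m; "tcp_pos": TCP position; "orientation": TCP orientation; "wrist_force": force on the tool from outside, world axes, zero at the start; "ft_torque": the same for the moment, N m; "finger_gap": finger opening in m.
Only numpy, scipy, OpenCV 4.12 (cv2) and the standard library are available. Lean on these libraries where they do the work, as an engineer would, in place of code of your own. Each camera call takes 0.05 s, during which the arm holds its last target.

## Working session

There is one attempt and no reset: what is moved stays moved. The work goes in short steps, Python scripts to look and compute and a tool call to move; the robot and the scene stay as the last step left them, time stands still between calls to the robot, and variables do not carry over. Pictures are saved under pics/ and viewed, and the job is handed in when it is done.

Besides the shell and the picture viewer there is one more tool, called after "Request:" as a command line: name --argument value ..., lists and objects as JSON in quotes. send_rows: Moves the arm, as the interface text tells. Its arguments: {"type":"object","properties":{"deltas":{"type":"array","items":{"type":"array","items":{"type":"array","items":{"type":"number"}}}},"jaw":{"type":"number"},"force":{"type":"number"}},"required":["deltas"]}

```bash
mkdir -p pics
cat > h.py <<'E'
import numpy as np, cv2
from workcell import *
def cloud(p):
    h,w=p["z_map"].shape; f=h/2/np.tan(np.radians(p["vfov"])/2)
    v,u=np.mgrid[:h,:w]; z=p["z_map"]
    c=np.stack([(u-p["cx"])*z/f,(v-p["cy"])*z/f,z],-1)
    return (c-np.array(p["t"]))@np.array(p["R"])
def save(p,n): cv2.imwrite("pics/"+n,p["img"][:,:,::-1])
E
python3 - <<'E'
from h import *
s=get_state();print(s["clock"],s["tcp_pos"],s["orientation"],s["finger_gap"])
import pickle
P={}
for n in("scene","top"):
    p=read_camera(n);save(p,n+"0.png");P[n]=p
    C=cloud(p)
    for t in("straightedge_grip","jar_a_mid"):
        for d in silhouettes(p,t):
            m=d["mask"]&(p["z_map"]>0);q=C[m]
            print(n,t,round(d["conf"],2),np.round(d["box"]),np.median(q,0).round(3),q.min(0).round(3),q.max(0).round(3),np.median(p["img"][m],0))
pickle.dump(P,open("p0.pkl","wb"))
E
```

```text
0.0 [0.13138058 0.55927176 0.23039842] [-2.28917615e-04  1.15166419e-01  9.93345795e-01 -8.80354708e-04] 0.08518241406387551
scene straightedge_grip 0.85 [126. 318.  89. 133.] [ 0.502 -0.391  0.01 ] [ 0.315 -0.475 -0.003] [ 0.625 -0.287  0.06 ] [200. 191. 187.]
scene jar_a_mid 0.78 [342. 250.  20.  36.] [0.664 0.001 0.036] [ 0.59  -0.012 -0.002] [0.677 0.084 0.063] [ 95. 101. 130.]
scene jar_a_mid 0.73 [424. 228.  19.  32.] [0.749 0.167 0.038] [0.726 0.156 0.001] [0.763 0.244 0.062] [30. 91. 87.]
top straightedge_grip 0.81 [471. 303.  71. 127.] [ 0.463 -0.377  0.011] [ 0.316 -0.475 -0.009] [ 0.627 -0.286  0.067] [156. 151. 150.]
top jar_a_mid 0.78 [313. 229.  16.  16.] [0.65  0.01  0.058] [ 0.636 -0.009  0.013] [0.675 0.031 0.069] [ 38.  79. 138.]
top jar_a_mid 0.75 [245. 196.  12.  20.] [0.737 0.177 0.059] [0.723 0.159 0.012] [0.762 0.195 0.068] [ 37. 121. 118.]
top jar_a_mid 0.49 [471. 302.  73. 127.] [ 0.464 -0.378  0.011] [ 0.314 -0.475 -0.007] [ 0.629 -0.286  0.067] [156. 151. 150.]
```

View pics/scene0.png

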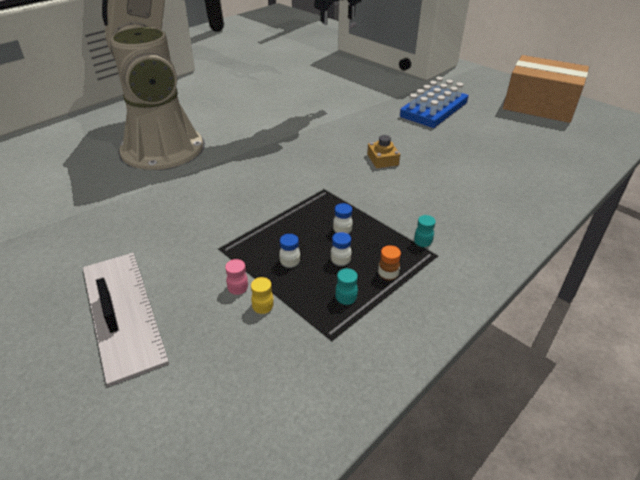

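View pics/top0.png

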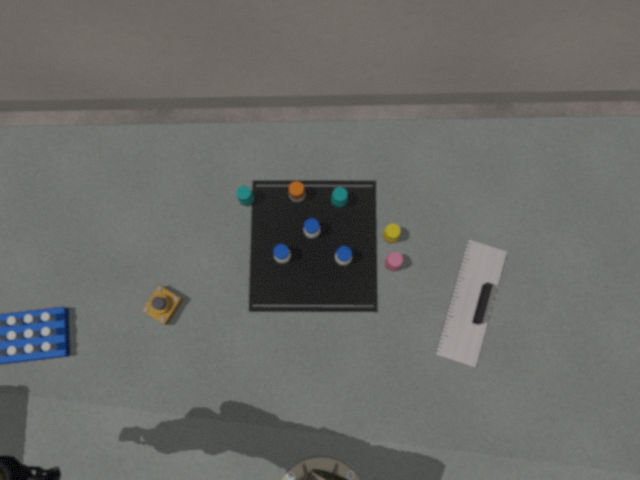

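The scene view shows the straightedge at (125,318) on the robot's right. There are three blue jars at about (343,220), (290,251) and (341,250), with decoys around them. In the top view the blue caps are at (282,252), (312,228) and (344,255), and the working edge faces left, towards the mat. Next I'll measure exact positions.

Run:
```python
from h import *
import pickle
P=pickle.load(open("p0.pkl","rb"))
for n in("top","scene"):
    p=P[n];C=cloud(p);hsv=cv2.cvtColor(p["img"],cv2.COLOR_RGB2HSV)
    H,S,V=[hsv[...,i].astype(int) for i in range(3)]
    for nm,(a,b) in dict(blue=(103,125),turq=(80,98),orange=(3,14),yellow=(20,32),pink=(165,179)).items():
        m=((H>=a)&(H<=b)&(S>110)&(V>50)&(C[...,2]>.025)&(C[...,2]<.075)&(C[...,0]>.4)&(abs(C[...,1])<.35)).astype(np.uint8)
        k,l,st,c=cv2.connectedComponentsWithStats(m)
        for i in range(1,k):
            if st[i,4]<25: continue
            q=C[(l==i)]; t=q[q[:,2]>.052]
            if len(t)<10: continue
            print(n,nm,c[i].round(),st[i,4],"mid",((t.min(0)+t.max(0))/2).round(4),"mean",t.mean(0).round(4),"ext",(t.max(0)-t.min(0)).round(3))
    # straightedge
    d=silhouettes  # noqa
    R=(C[...,0]>.25)&(C[...,0]<.7)&(C[...,1]<-.24)&(C[...,1]>-.55)
    rib=C[R&(C[...,2]>.045)&(C[...,2]<.075)]
    pl=C[R&(C[...,2]>.005)&(C[...,2]<.02)&(V>100)&(S<60)]
    for nm,q in(("rib",rib),("plate",pl)):
        r=cv2.minAreaRect((q[:,:2]*1000).astype(np.float32)); print(n,nm,len(q),r,q[:,2].mean())
```

```text
top blue [312. 225.] 173 mid [0.6574 0.0104 0.0612] mean [0.6566 0.0115 0.0606] ext [0.036 0.034 0.016]
top blue [281. 251.] 180 mid [0.5941 0.0861 0.0609] mean [0.5935 0.0859 0.0609] ext [0.036 0.034 0.017]
top blue [344. 253.] 177 mid [ 0.586  -0.0663  0.061 ] mean [ 0.586  -0.0662  0.0611] ext [0.036 0.034 0.015]
top turq [245. 195.] 226 mid [0.7429 0.1778 0.06  ] mean [0.7419 0.1785 0.0603] ext [0.034 0.035 0.016]
top turq [340. 196.] 238 mid [ 0.7344 -0.0597  0.0612] mean [ 0.7343 -0.0595  0.0609] ext [0.036 0.035 0.016]
top orange [298. 190.] 104 mid [0.7524 0.0477 0.0602] mean [0.7526 0.0438 0.0595] ext [0.037 0.032 0.016]
top yellow [392. 232.] 232 mid [ 0.6398 -0.1869  0.0603] mean [ 0.6398 -0.1861  0.0604] ext [0.035 0.035 0.016]
top rib 320 ((462.4528503417969, -398.41778564453125), (17.87955093383789, 102.17961120605469), 71.01847839355469) 0.05573266635368732
top plate 6248 ((474.941162109375, -395.011474609375), (309.7384033203125, 449.35430908203125), 89.97875213623047) 0.00972868657018794
scene blue [343. 210.] 218 mid [0.5939 0.0836 0.0571] mean [0.595  0.0824 0.0586
[... 368 characters left out ...]
82.] 488 mid [ 0.7351 -0.0609  0.0573] mean [ 0.7365 -0.0625  0.0586] ext [0.037 0.038 0.01 ]
scene orange [390. 257.] 422 mid [0.7514 0.0473 0.0571] mean [0.7531 0.045  0.0584] ext [0.037 0.039 0.01 ]
scene yellow [261. 291.] 513 mid [ 0.6404 -0.1884  0.0571] mean [ 0.6419 -0.1892  0.0589] ext [0.036 0.037 0.01 ]
scene pink [236. 274.] 302 mid [ 0.5706 -0.1913  0.0571] mean [ 0.573  -0.1928  0.0579] ext [0.036 0.034 0.01 ]
scene rib 432 ((462.1721496582031, -399.5693359375), (16.17390251159668, 102.06599426269531), 71.03646850585938) 0.054744704275875106
scene plate 6340 ((503.4969787597656, -338.4793395996094), (203.60768127441406, 342.6023864746094), 71.3487777709961) 0.009681416643581617
```

Request:
send_rows --deltas '[[[3.5,-3.2,0,0,0,0],[7,-6.3,0,0,0,0],[10.5,-9.5,0,0,0,0],[14,-12.7,0,0,0,0],[17.4,-15.8,0,0,0,0],[20.9,-19,0,0,0,0],[24.4,-22.2,0,0,0,0],[27.9,-25.3,0,0,0,0],[31.4,-28.5,0,0,0,0],[34.8,-31.7,0,0,0,0],[38.3,-34.8,0,0,0,0],[41.8,-38,0,0,0,0]]]' --jaw 1

```text
clock: 1.5
tcp_pos: [0.5508, 0.1783, 0.2314]
orientation: [0.0, 0.115, 0.993, 0.0]
wrist_force: [1.0, 0.5, 0.5]
finger_gap: 0.0853
```

Request:
send_rows --deltas '[[[-0.8,-4.8,0,0,0,0],[-1.5,-9.6,0,0,0,0],[-2.2,-14.5,0,0,0,0],[-2.9,-19.3,0,0,0,0],[-3.7,-24.1,0,0,0,0],[-4.4,-29,0,0,0,-1],[-5.1,-33.8,0,0,0,-2],[-5.9,-38.6,0,0,0,-3],[-6.6,-43.4,0,0,0,-4],[-7.3,-48.3,0,0,0,-5],[-8,-53.1,0,0,0,-5.8],[-8.8,-57.9,0,0,0,-5.8]]]'

```text
clock: 2.7
tcp_pos: [0.461, -0.4012, 0.2313]
orientation: [0.0, 0.165, 0.986, 0.0]
wrist_force: [0.9, 0.1, 0.2]
finger_gap: 0.0857
```

Request:
send_rows --deltas '[[[0,0,0,0,0,0],[0,0,0,0,0,0]]]'

```text
clock: 2.9
tcp_pos: [0.4608, -0.4002, 0.2306]
orientation: [-0.0, 0.167, 0.986, 0.001]
wrist_force: [-0.9, 1.0, 0.5]
finger_gap: 0.0852
```

```bash
cat >> h.py <<'E'
from scipy.spatial.transform import Rotation
def wcloud(p,s):
    q=s["orientation"];Rm=Rotation.from_quat([q[1],q[2],q[3],q[0]]).as_matrix()
    h,w=p["z_map"].shape; f=h/2/np.tan(np.radians(p["vfov"])/2)
    v,u=np.mgrid[:h,:w]; z=p["z_map"]
    c=np.stack([(u-p["cx"])*z/f,(v-p["cy"])*z/f,z],-1)
    T=np.array(p["hand_eye"]); c=c@T[:3,:3].T+T[:3,3]
    return c@Rm.T+np.array(s["tcp_pos"])
E
python3 - <<'E'
from h import *
s=get_state();p=read_camera("wrist");save(p,"w1.png");C=wcloud(p,s);z=p["z_map"]>0
hsv=cv2.cvtColor(p["img"],cv2.COLOR_RGB2HSV)
rib=C[z&(C[...,2]>.045)&(C[...,2]<.07)&(hsv[...,2]<90)]
print(len(rib),cv2.minAreaRect((rib[:,:2]*1000).astype(np.float32)),rib.mean(0))
pl=C[z&(C[...,2]>.005)&(C[...,2]<.016)&(hsv[...,2]>100)]
print(len(pl),cv2.minAreaRect((pl[:,:2]*1000).astype(np.float32)))
E
```

```text
2166 ((527.1795654296875, -294.4661560058594), (283.3067626953125, 97.88763427734375), 56.88743591308594) [ 0.47110786 -0.37746634  0.05539033]
27528 ((499.9908447265625, -285.0479736328125), (297.4695739746094, 299.662109375), 71.0171890258789)
```

View pics/w1.png

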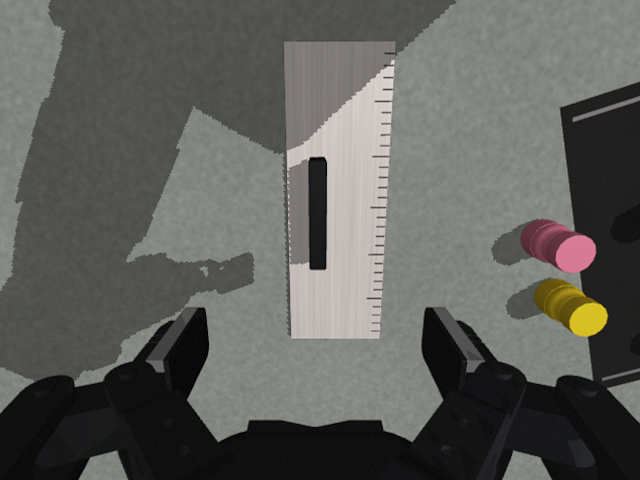

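The wrist view shows the rib at about (318,213) between the finger centre lines. The graduations are on the mat side, as expected. My rib mask also picked up the decoy jars, so I'll restrict it.

Run:
```python
from h import *
s=get_state();p=read_camera("wrist");C=wcloud(p,s);z=p["z_map"]>0
v,u=np.mgrid[:480,:640]
rib=C[z&(C[...,2]>.045)&(C[...,2]<.07)&(u>295)&(u<340)&(v<290)]
r=cv2.minAreaRect((rib[:,:2]*1000).astype(np.float32));print(len(rib),r,rib.mean(0))
pl=C[z&(C[...,2]>.004)&(C[...,2]<.02)&(u>270)&(u<410)&(v<350)]
print(cv2.minAreaRect((pl[:,:2]*1000).astype(np.float32)))
print(s["tcp_pos"],s["orientation"])
```

```text
1970 ((460.5648193359375, -397.2022705078125), (15.771320343017578, 98.93231201171875), 70.79557800292969) [ 0.4583841  -0.39654374  0.05567016]
((467.7622985839844, -378.44061279296875), (100.27372741699219, 299.5819396972656), 71.00413513183594)
[ 0.46121861 -0.39897675  0.23087757] [-3.72630659e-04  1.65631854e-01  9.86187400e-01  6.01813311e-04]
```

Request:
send_rows --deltas '[[[0,0.1,-4,0,0,0],[0,0.1,-8,0,0,0],[0,0.1,-12,0,0,0],[0,0.1,-15,0,0,0],[0,0.1,-17.5,0,0,0],[0,0.1,-19.5,0,0,0],[0,0.1,-20.5,0,0,0],[0,0.1,-21.1,0,0,0],[0,0.1,-21.1,0,0,0]]]'

```text
clock: 3.9
tcp_pos: [0.4619, -0.3975, 0.0204]
orientation: [-0.0, 0.165, 0.986, 0.0]
wrist_force: [0.7, -0.6, 0.2]
finger_gap: 0.0851
```

Request:
send_rows --deltas '[[[0,0,0,0,0,0],[0,0,0,0,0,0],[0,0,0,0,0,0],[0,0,0,0,0,0],[0,0,0,0,0,0],[0,0,0,0,0,0],[0,0,0,0,0,0],[0,0,0,0,0,0]]]' --jaw -1 --force 60

```text
clock: 4.7
tcp_pos: [0.4617, -0.3985, 0.0208]
orientation: [0.0, 0.165, 0.986, -0.0]
wrist_force: [-1.3, 0.2, 3.7]
finger_gap: 0.0154
```

Request:
send_rows --deltas '[[[0,0,1,0,0,0],[0,0,3,0,0,0],[0,0,6,0,0,0],[0,0,9,0,0,0],[0,0,11,0,0,0],[0,0,12,0,0,0],[0,0,12,0,0,0]]]'

```text
clock: 5.4
tcp_pos: [0.462, -0.3987, 0.1415]
orientation: [0.001, 0.165, 0.986, -0.001]
wrist_force: [-0.4, -0.2, -3.6]
finger_gap: 0.0155
```

Request:
send_rows --deltas '[[[0.1,1.3,0,0,0,-2],[0.2,4.3,0,0,0,-7],[0.3,8.3,0,0,0,-14],[0.4,12.8,0,0,0,-22],[0.5,17.3,0,0,0,-30],[0.6,21.8,0,0,0,-38],[0.8,26.3,0,0,0,-46],[1,30.8,0,0,0,-54],[1.1,35.3,0,0,0,-62],[1.2,39,0,0,0,-68],[1.3,41.3,0,0,0,-71],[1.3,41.3,0,0,0,-71]]]'

```text
clock: 6.6
tcp_pos: [0.4728, 0.0178, 0.1387]
orientation: [-0.002, 0.706, 0.708, -0.001]
wrist_force: [0.1, -1.3, -3.7]
finger_gap: 0.0154
```

Request:
send_rows --deltas '[[[0,0,0,0,0,0],[0,0,0,0,0,0]]]'

```text
clock: 6.8
tcp_pos: [0.474, 0.0142, 0.1395]
orientation: [-0.0, 0.707, 0.707, -0.001]
wrist_force: [0.7, -0.2, -3.1]
finger_gap: 0.0151
```

```bash
cat > m.py <<'E'
from h import *
import sys
s=get_state();print(s["clock"],s["tcp_pos"],s["orientation"],s["wrist_force"])
p=read_camera("top");save(p,sys.argv[1]+"_top.png");C=cloud(p)
q=read_camera("scene");save(q,sys.argv[1]+"_sc.png");D=cloud(q)
s=get_state();w=read_camera("wrist");save(w,sys.argv[1]+"_w.png");W=wcloud(w,s)
for n,p,C in(("top",p,C),("scene",q,D),("wrist",w,W)):
    hsv=cv2.cvtColor(p["img"],cv2.COLOR_RGB2HSV);H,S,V=[hsv[...,i].astype(int) for i in range(3)]
    m=((H>=103)&(H<=125)&(S>110)&(V>50)&(p["z_map"]>0)&(C[...,2]>.025)&(C[...,2]<.075)&(C[...,0]>.4)&(abs(C[...,1])<.3)).astype(np.uint8)
    k,l,st,c=cv2.connectedComponentsWithStats(m)
    for i in range(1,k):
        t=C[l==i];t=t[t[:,2]>.052]
        if len(t)>10: print(n,c[i].round(),((t.min(0)+t.max(0))/2).round(4),(t.max(0)-t.min(0)).round(3))
    zz=s["tcp_pos"][2]-.0195+.01
    m=(p["z_map"]>0)&(abs(C[...,2]-zz)<.006)&(V>95)&(S<50)&(abs(C[...,0]-.53)<.2)&(abs(C[...,1])<.22)
    m=cv2.morphologyEx(m.astype(np.uint8),cv2.MORPH_OPEN,np.ones((3,3)))
    k,l,st,c=cv2.connectedComponentsWithStats(m)
    if k>1:
        i=1+st[1:,4].argmax();t=C[l==i];print(n,"plate",len(t),cv2.minAreaRect((t[:,:2]*1000).astype(np.float32)),"xmax",np.percentile(t[:,0],99.5).round(4),"y",t[:,1].min().round(3),t[:,1].max().round(3),"z",t[:,2].mean().round(4))
        A=np.round(t[:,1]*50).astype(int)
        e=[(a/50,t[A==a][:,0].max().round(4)) for a in np.unique(A)];print(e)
E
python3 m.py a
```

```text
6.8 [0.47404242 0.01420033 0.13948865] [-4.64730462e-04  7.07328993e-01  7.06884103e-01 -5.87514850e-04] [ 0.70624759 -0.15601431 -3.07      ]
top [312. 225.] [0.6569 0.0104 0.0616] [0.038 0.034 0.019]
top [344. 253.] [ 0.5858 -0.0675  0.0619] [0.036 0.032 0.016]
top plate 1645 ((495.3299865722656, -79.40190124511719), (106.63422393798828, 99.34860229492188), 88.77847290039062) xmax 0.5447 y -0.132 -0.025 z 0.1296
[(np.float64(-0.14), np.float64(0.5391)), (np.float64(-0.12), np.float64(0.5399)), (np.float64(-0.1), np.float64(0.5446)), (np.float64(-0.08), np.float64(0.5452)), (np.float64(-0.06), np.float64(0.5453)), (np.float64(-0.04), np.float64(0.5386)), (np.float64(-0.02), np.float64(0.4648))]
scene [343. 210.] [0.5942 0.0852 0.0572] [0.036 0.038 0.01 ]
scene [341. 240.] [0.6564 0.0097 0.0573] [0.036 0.038 0.01 ]
scene [289. 242.] [ 0.5859 -0.068   0.0573] [0.037 0.036 0.01 ]
scene plate 3534 ((495.6989440917969, 14.2935791015625), (104.80744171142578, 304.3428039550781), 0.6522808074951172) xmax 0.5455 y -0.138 0.166 z 0.1282
[(np.float64(-0.14), np.float64(0.5431)), (np.float64(-
[... 589 characters left out ...]

wrist [516. 132.] [0.5929 0.0875 0.0572] [0.035 0.036 0.01 ]
wrist [590. 251.] [0.6548 0.0129 0.057 ] [0.037 0.036 0.01 ]
wrist [477. 351.] [ 0.5886 -0.0621  0.0574] [0.027 0.032 0.01 ]
wrist plate 71716 ((494.5731506347656, 59.61890411376953), (150.0851593017578, 100.62647247314453), 89.8951416015625) xmax 0.5437 y -0.015 0.135 z 0.1289
[(np.float64(-0.02), np.float64(0.5448)), (np.float64(0.0), np.float64(0.5443)), (np.float64(0.02), np.float64(0.5446)), (np.float64(0.04), np.float64(0.5448)), (np.float64(0.06), np.float64(0.5448)), (np.float64(0.08), np.float64(0.5449)), (np.float64(0.1), np.float64(0.5449)), (np.float64(0.12), np.float64(0.5447)), (np.float64(0.14), np.float64(0.5449))]
```

Request:
send_rows --deltas '[[[0,0,-1,0,0,0],[0,0,-3,0,0,0],[0,0,-6,0,0,0],[0,0,-8.5,0,0,0],[0,0,-10.3,0,0,0],[0,0,-11.2,0,0,0],[0,0,-11.6,0,0,0],[0,0,-11.8,0,0,0],[0,0,-11.8,0,0,0]]]'

```text
clock: 7.85
tcp_pos: [0.4752, 0.0146, 0.0228]
orientation: [0.0, 0.707, 0.707, 0.0]
wrist_force: [0.1, -0.3, -2.6]
finger_gap: 0.0152
```

Request:
send_rows --deltas '[[[0.4,0,0,0,0,0],[0.8,0,0,0,0,0],[1.2,0,0,0,0,0],[1.5,0,0,0,0,0],[1.7,0,0,0,0,0],[1.9,0,0,0,0,0],[2.1,0,0,0,0,0],[2.3,0,0,0,0,0],[2.5,0,0,0,0,0],[2.7,0,0,0,0,0],[3,0,0,0,0,0],[3.3,0,0,0,0,0]]]'

```text
clock: 9.05
tcp_pos: [0.5074, 0.0148, 0.0222]
orientation: [-0.0, 0.707, 0.707, -0.0]
wrist_force: [-1.2, -1.3, -2.3]
finger_gap: 0.0152
```

Request:
send_rows --deltas '[[[0.3,0,0,0,0,0],[0.7,0,0,0,0,0],[1.1,0,0,0,0,0],[1.5,0,0,0,0,0],[1.9,0,0,0,0,0],[2.3,0,0,0,0,0],[2.7,0,0,0,0,0],[3.1,0,0,0,0,0],[3.5,0,0,0,0,0],[3.9,0,0,0,0,0],[4.2,0,0,0,0,0],[4.5,0,0,0,0,0]]]'

```text
clock: 10.25
tcp_pos: [0.5527, 0.0148, 0.0223]
orientation: [-0.0, 0.707, 0.707, -0.0]
wrist_force: [-0.2, 0.4, -2.3]
finger_gap: 0.0153
```

```bash
python3 m.py b
```

```text
10.25 [0.55274144 0.01478875 0.02231245] [-1.42977463e-05  7.07256534e-01  7.06956995e-01 -4.31658554e-05] [-0.15195056  0.37032036 -2.32828794]
top [343. 230.] [ 0.644  -0.065   0.0617] [0.036 0.034 0.017]
top plate 1310 ((574.3877563476562, -80.98892211914062), (101.89161682128906, 101.29656219482422), 89.0114974975586) xmax 0.6234 y -0.132 -0.029 z 0.0125
[(np.float64(-0.14), np.float64(0.6048)), (np.float64(-0.12), np.float64(0.6197)), (np.float64(-0.1), np.float64(0.6234)), (np.float64(-0.08), np.float64(0.6252)), (np.float64(-0.06), np.float64(0.6248)), (np.float64(-0.04), np.float64(0.6112)), (np.float64(-0.02), np.float64(0.5432))]
scene [360. 222.] [0.6446 0.0821 0.0572] [0.035 0.034 0.01 ]
scene [341. 240.] [0.6572 0.0087 0.0572] [0.035 0.035 0.01 ]
scene [310. 255.] [ 0.6454 -0.0663  0.0572] [0.035 0.035 0.01 ]
scene plate 3122 ((574.6402587890625, 14.675323486328125), (302.6187438964844, 104.14531707763672), 89.819091796875) xmax 0.6244 y -0.137 0.166 z 0.011
[(np.float64(-0.14), np.float64(0.625)), (np.float64(-0.12), np.float64(0.6263)), (np.float64(-0.1), np.float64(0.
[... 459 characters left out ...]
14), np.float64(0.6251)), (np.float64(0.16), np.float64(0.6251))]
wrist [597. 148.] [0.6364 0.0853 0.0571] [0.024 0.036 0.01 ]
wrist [594. 357.] [0.6514 0.013  0.057 ] [0.031 0.037 0.01 ]
wrist plate 72832 ((580.5094604492188, 60.76892852783203), (149.75750732421875, 114.39094543457031), 89.96417999267578) xmax 0.6272 y -0.014 0.136 z 0.0115
[(np.float64(-0.02), np.float64(0.623)), (np.float64(0.0), np.float64(0.6236)), (np.float64(0.02), np.float64(0.6237)), (np.float64(0.04), np.float64(0.6234)), (np.float64(0.06), np.float64(0.6329)), (np.float64(0.08), np.float64(0.63)), (np.float64(0.1), np.float64(0.6377)), (np.float64(0.12), np.float64(0.6236)), (np.float64(0.14), np.float64(0.6233))]
```

View pics/b_w.png

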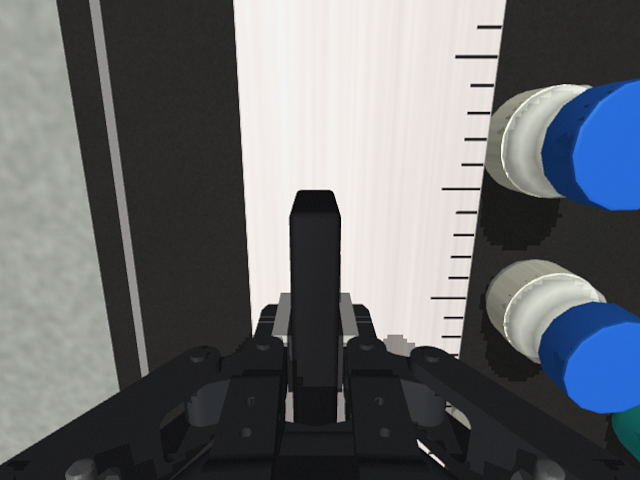

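View pics/b_sc.png

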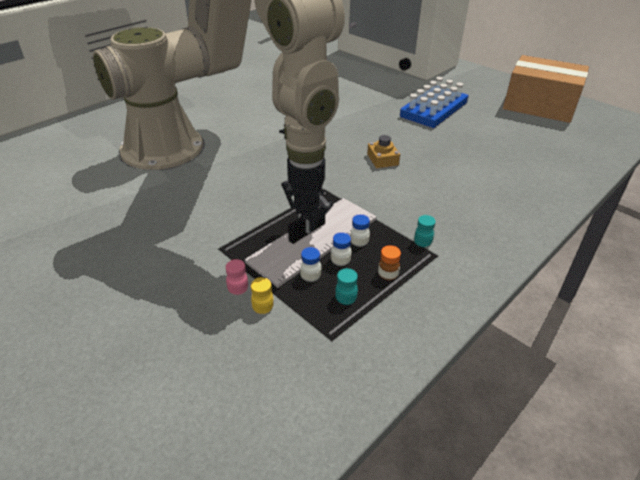

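The wrist view shows the edge against the upper jar, with a small gap to the middle jar at (545,310). The scene view shows all three upright. I'll push on slowly.

Request:
send_rows --deltas '[[[0.2,0,0,0,0,0],[0.4,0,0,0,0,0],[0.6,0,0,0,0,0],[0.8,0,0,0,0,0],[1,0,0,0,0,0],[1.1,0,0,0,0,0],[1.2,0,0,0,0,0],[1.3,0,0,0,0,0],[1.3,0,-0.05,0,0,0],[1.3,0,-0.1,0,0,0],[1.3,0,-0.15,0,0,0],[1.3,0,-0.15,0,0,0]]]'

```text
clock: 11.6
tcp_pos: [0.5657, 0.0148, 0.0208]
orientation: [0.0, 0.707, 0.707, 0.0]
wrist_force: [-0.5, -0.3, -2.3]
finger_gap: 0.0152
```

Request:
send_rows --deltas '[[[0,0,-0.05,0,0,0],[0,0,-0.05,0,0,0]]]'

```text
clock: 11.8
tcp_pos: [0.5657, 0.0148, 0.0208]
orientation: [0.0, 0.707, 0.707, 0.0]
wrist_force: [-1.8, -1.0, 1.7]
finger_gap: 0.0153
```

Request:
send_rows --deltas '[[[0.1,0,0,0,0,0],[0.2,0,0,0,0,0],[0.3,0,0,0,0,0],[0.4,0,0,0,0,0],[0.5,0,0,0,0,0],[0.55,0,0,0,0,0],[0.6,0,0,0,0,0],[0.65,0,0,0,0,0],[0.7,0,0,0,0,0],[0.73,0,0,0,0,0],[0.75,0,0,0,0,0],[0.75,0,0,0,0,0]]]'

```text
clock: 13.0
tcp_pos: [0.572, 0.0149, 0.0207]
orientation: [-0.001, 0.707, 0.707, -0.001]
wrist_force: [-5.2, -0.4, 6.2]
finger_gap: 0.0155
```

```bash
python3 m.py c
```

```text
13.0 [0.57198857 0.01486135 0.02074747] [-5.10655427e-04  7.07236844e-01  7.06976262e-01 -5.91952999e-04] [-5.16526689 -0.389068    6.17478604]
top [342. 222.] [ 0.663  -0.0645  0.0604] [0.036 0.032 0.016]
top plate 1236 ((593.3045043945312, -80.96131896972656), (101.06846618652344, 98.3552017211914), 89.55132293701172) xmax 0.6402 y -0.132 -0.03 z 0.011
[(np.float64(-0.14), np.float64(0.6262)), (np.float64(-0.12), np.float64(0.6364)), (np.float64(-0.1), np.float64(0.6419)), (np.float64(-0.08), np.float64(0.6425)), (np.float64(-0.06), np.float64(0.64)), (np.float64(-0.04), np.float64(0.639))]
scene [367. 226.] [0.6637 0.0805 0.0574] [0.036 0.036 0.01 ]
scene [344. 242.] [0.6634 0.0097 0.0576] [0.038 0.037 0.011]
scene [317. 260.] [ 0.6638 -0.0676  0.0576] [0.035 0.034 0.011]
scene plate 3086 ((593.0482788085938, 14.620391845703125), (102.56705474853516, 302.990234375), 0.11380842328071594) xmax 0.6432 y -0.137 0.166 z 0.0094
[(np.float64(-0.14), np.float64(0.644)), (np.float64(-0.12), np.float64(0.6446)), (np.float64(-0.1), np.float64(0.644)), (np.float64(-0.08), np.float64(0.6439)),
[... 420 characters left out ...]
 np.float64(0.6421)), (np.float64(0.16), np.float64(0.6433))]
wrist [598. 153.] [0.6543 0.084  0.057 ] [0.024 0.036 0.01 ]
wrist [574. 361.] [0.6618 0.013  0.0569] [0.038 0.037 0.01 ]
wrist plate 73849 ((606.357177734375, 60.96636962890625), (128.41053771972656, 149.94741821289062), 0.09294239431619644) xmax 0.6527 y -0.014 0.136 z 0.0098
[(np.float64(-0.02), np.float64(0.6425)), (np.float64(0.0), np.float64(0.6443)), (np.float64(0.02), np.float64(0.6527)), (np.float64(0.04), np.float64(0.6706)), (np.float64(0.06), np.float64(0.6525)), (np.float64(0.08), np.float64(0.6472)), (np.float64(0.1), np.float64(0.6569)), (np.float64(0.12), np.float64(0.6423)), (np.float64(0.14), np.float64(0.6422))]
```

View pics/c_w.png

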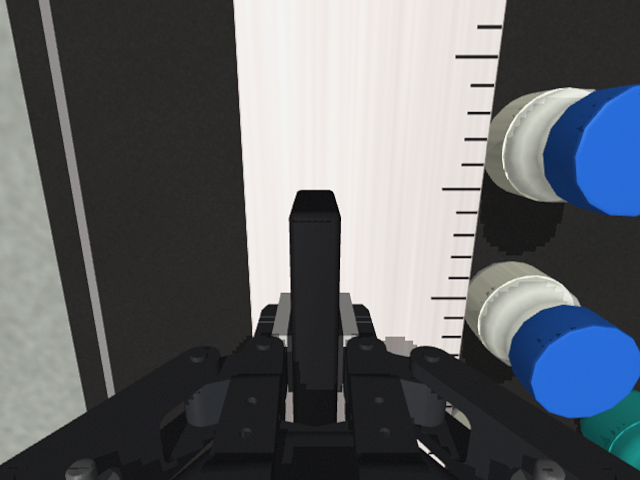

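Request:
send_rows --deltas '[[[0.02,0,0.04,0,0,0],[0.04,0,0.06,0,0,0],[0.06,0,0.06,0,0,0],[0.06,0,0.06,0,0,0],[0.06,0,0.06,0,0,0]]]'

```text
clock: 13.65
tcp_pos: [0.5735, 0.0148, 0.0208]
orientation: [-0.0, 0.707, 0.707, -0.0]
wrist_force: [-2.6, 0.0, 0.3]
finger_gap: 0.0152
```

Request:
send_rows --deltas '[[[0,0,0,0,0,0],[0,0,0,0,0,0],[0,0,0,0,0,0],[0,0,0,0,0,0],[0,0,0,0,0,0]]]' --jaw -0.2 --force 20

```text
clock: 14.15
tcp_pos: [0.574, 0.0148, 0.0211]
orientation: [0.0, 0.707, 0.707, 0.0]
wrist_force: [-0.5, 0.1, 0.1]
finger_gap: 0.0344
```

```bash
python3 m.py d
```

```text
14.15 [0.57398051 0.01475276 0.02106634] [2.66449298e-04 7.07262052e-01 7.06951390e-01 2.26542076e-04] [-0.52008209  0.08337161  0.11228842]
top [342. 222.] [ 0.6635 -0.0644  0.0616] [0.035 0.032 0.018]
top plate 1272 ((594.8145141601562, -81.10427856445312), (101.34691619873047, 100.77352142333984), 89.98441314697266) xmax 0.6444 y -0.132 -0.03 z 0.011
[(np.float64(-0.14), np.float64(0.6263)), (np.float64(-0.12), np.float64(0.6364)), (np.float64(-0.1), np.float64(0.6445)), (np.float64(-0.08), np.float64(0.6449)), (np.float64(-0.06), np.float64(0.6452)), (np.float64(-0.04), np.float64(0.6338))]
scene [368. 226.] [0.665  0.0798 0.0575] [0.035 0.034 0.01 ]
scene [344. 242.] [0.6655 0.0079 0.0571] [0.034 0.037 0.01 ]
scene [318. 260.] [ 0.6652 -0.067   0.0573] [0.036 0.034 0.01 ]
scene plate 3021 ((593.9484252929688, 14.147720336914062), (103.8086166381836, 302.57489013671875), 0.04289426654577255) xmax 0.6441 y -0.137 0.165 z 0.0094
[(np.float64(-0.14), np.float64(0.6453)), (np.float64(-0.12), np.float64(0.646)), (np.float64(-0.1), np.float64(0.6453)), (np.float64(-0.08), np.float64(0.
[... 509 characters left out ...]
.6563 0.084  0.0572] [0.024 0.036 0.01 ]
wrist [573. 360.] [0.6634 0.0127 0.0569] [0.037 0.038 0.01 ]
wrist plate 77496 ((607.7975463867188, 40.94841384887695), (128.5150604248047, 189.58004760742188), 0.10200634598731995) xmax 0.6542 y -0.054 0.136 z 0.0098
[(np.float64(-0.06), np.float64(0.6025)), (np.float64(-0.04), np.float64(0.6028)), (np.float64(-0.02), np.float64(0.6429)), (np.float64(0.0), np.float64(0.6457)), (np.float64(0.02), np.float64(0.6542)), (np.float64(0.04), np.float64(0.6721)), (np.float64(0.06), np.float64(0.6529)), (np.float64(0.08), np.float64(0.6487)), (np.float64(0.1), np.float64(0.6584)), (np.float64(0.12), np.float64(0.6437)), (np.float64(0.14), np.float64(0.6435))]
```

View pics/d_w.png

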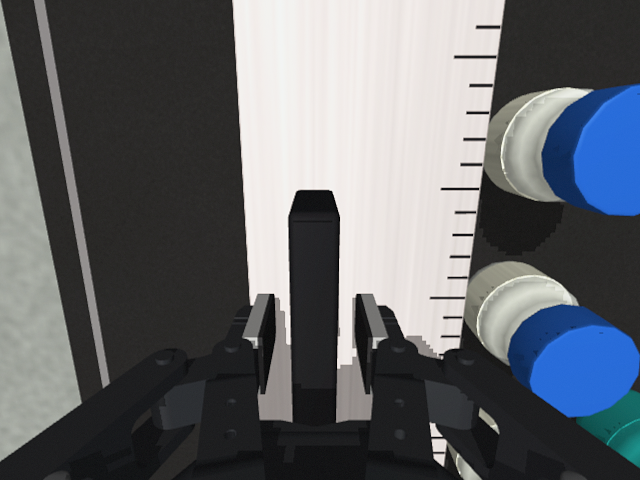

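The wrist view shows the fingers clear of the rib on both sides and the jars still at the edge. I'll retract straight up, then back.

Request:
send_rows --deltas '[[[0,0,1,0,0,0],[0,0,3,0,0,0],[0,0,6,0,0,0],[0,0,10,0,0,0],[0,0,14,0,0,0],[-2,0,18,0,0,0],[-5,0,22,0,0,0],[-9,0,24,0,0,0],[-12,0,24,0,0,0],[-13,0,24,0,0,0],[-13,0,24,0,0,0],[-13,0,24,0,0,0]]]'

```text
clock: 15.5
tcp_pos: [0.4445, 0.0147, 0.261]
orientation: [0.0, 0.707, 0.707, 0.0]
wrist_force: [-0.1, 0.9, -0.3]
finger_gap: 0.0342
```

```bash
sed -i 's/zz=s\["tcp_pos"\]\[2\]-.0195+.01/zz=.01/' m.py; python3 m.py e
```

```text
15.5 [0.44450467 0.01466132 0.26096557] [3.97378609e-04 7.07317640e-01 7.06895664e-01 3.43318021e-04] [-0.11637725  0.91177135 -0.31819142]
top [312. 222.] [0.6645 0.0103 0.0604] [0.036 0.034 0.014]
top [342. 222.] [ 0.6646 -0.0645  0.0634] [0.035 0.032 0.023]
top [283. 222.] [0.6644 0.0824 0.0608] [0.035 0.036 0.017]
top plate 1079 ((594.4518432617188, -94.99089813232422), (79.81069946289062, 100.41048431396484), 89.390380859375) xmax 0.644 y -0.135 -0.055 z 0.0108
[(np.float64(-0.14), np.float64(0.641)), (np.float64(-0.12), np.float64(0.644)), (np.float64(-0.1), np.float64(0.6445)), (np.float64(-0.08), np.float64(0.6448)), (np.float64(-0.06), np.float64(0.6346))]
scene [368. 226.] [0.665  0.0788 0.0571] [0.035 0.034 0.01 ]
scene [344. 242.] [0.6654 0.0094 0.0575] [0.034 0.036 0.011]
scene [318. 261.] [ 0.6651 -0.0664  0.0575] [0.034 0.035 0.011]
scene plate 3149 ((593.6433715820312, 14.2742919921875), (103.0433349609375, 303.7305603027344), 0.04106376692652702) xmax 0.6443 y -0.138 0.166 z 0.0094
[(np.float64(-0.14), np.float64(0.6449)), (np.float64(-0.12), np.float64(0.6447)), (np
[... 840 characters left out ...]
4), 0.17326703667640686) xmax 0.6483 y -0.134 0.167 z 0.01
[(np.float64(-0.14), np.float64(0.6433)), (np.float64(-0.12), np.float64(0.6437)), (np.float64(-0.1), np.float64(0.6436)), (np.float64(-0.08), np.float64(0.645)), (np.float64(-0.06), np.float64(0.6488)), (np.float64(-0.04), np.float64(0.667)), (np.float64(-0.02), np.float64(0.6437)), (np.float64(0.0), np.float64(0.6449)), (np.float64(0.02), np.float64(0.6546)), (np.float64(0.04), np.float64(0.6558)), (np.float64(0.06), np.float64(0.644)), (np.float64(0.08), np.float64(0.6481)), (np.float64(0.1), np.float64(0.6507)), (np.float64(0.12), np.float64(0.6441)), (np.float64(0.14), np.float64(0.6435)), (np.float64(0.16), np.float64(0.6434))]
```

View pics/e_w.png

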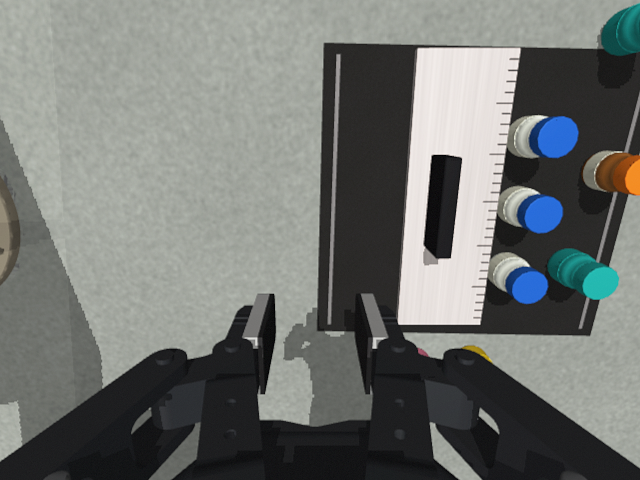

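View pics/e_sc.png

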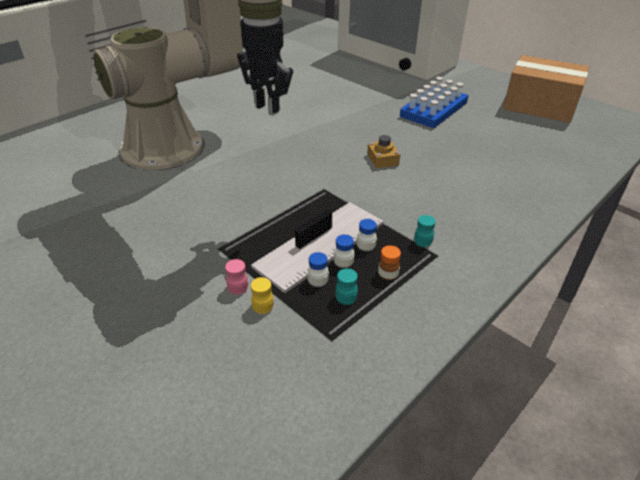

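The views show the three blue jars upright along the graduated edge, at wrist pixels (553,137), (539,213) and (526,285). The plate lies flat, the arm is clear, and the decoys haven't moved.

```bash
python3 -c "
from workcell import *
print(hand_in(),get_state()['clock'])"
```

```text
the job is handed in; nothing more can be done
the job is handed in; nothing more can be done
```

I picked up the straightedge by its rib, turned it so the graduated edge faced away from the robot, and pushed the three blue-capped jars into one row with that edge. I then set it down, let go and retracted, and handed the job in at about 16 s of the 45 s allowed.

**Row:** after the release, the jar centres were within 0.5 mm of each other in x in each of the three cameras (0.6644–0.6646 m top, 0.6650–0.6654 m scene, 0.6628–0.6633 m wrist).

**Contact:** the edge reads x = 0.6435–0.645 m, about one jar radius (20 mm) in front of the centres. That agrees with contact at all three jars. The cameras disagree by about 2 mm in absolute x, which is the stated calibration accuracy, so a gap smaller than that can't be ruled out from the images.

**Everything else:** the jars are upright, the straightedge is lying flat (top at 10 mm), and the amber and decoy jars were not touched. The highest wrist force component I saw at the end of a move was about 6 N. No check failed.

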